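# Clamp the glued bowl and log the press depth

## Task

A freshly glued bowl sits upside down under the small hand press. Push the lever's wooden paddle down until the foot has met the bowl and the resistance has firmed up to about 10 N on the paddle (the bowl is fragile: 20 N is too much), and leave the lever clamped there. Then slide the cursor on the scale post so that its pointer is level with the lever's pointer, recording how far the lever went, and disturb nothing around.

Things in the scene. Friction and masses are not known exactly. Their poses are not given: they have to be found in the camera images.
- press: Grey press, fixed: base plate 360 x 270 x 12 mm, x -160 to +200, y -150 to +120 mm. Origin on the table; +x runs to the column, z up; the lever points from the column to -x. On the plate, under the foot (near x +15, y 0), a terracotta bowl lies upside down on a cork block, fixed; its height differs each time by up to 28 mm and is not told: it must be felt.
- pivot (a point): Middle of the lever's pivot axis on the press's column, 165 mm above the table, at press x +150, y 0.
- post_top (a point): Top of the aluminium scale post (10 x 16 mm, a tick every 10 mm), 257 mm above the table, at press x -50, y -112.
- lever: Lever, a steel bar 16 mm wide, 18 mm high. Origin on the pivot axis; its -x runs along the bar to the paddle, sloping up 0.24 to 0.30 rad at the start. Stiff pivot: it stays where left. The paddle yields to about 2 N until the foot meets the bowl, 15 to 90 mm lower; then resistance rises about 1.2 N per mm. Let go, the paddle springs back some mm and stays, foot bearing on the bowl.
- paddle (a point): Middle of the top face of the wooden paddle at the lever's free end, 260 mm from the pivot: the place to push down on. The paddle is 64 mm along the lever, 44 mm wide, 16 mm thick. It moves on an arc about the pivot.
- foot: Round rubber foot, 32 mm diameter, hanging under the lever on a spring-loaded stem, 130 mm from the pivot. Origin in the ball's centre.
- lever_mark (a point): Tip of the lever's pointer, a 7 mm thick steel rod standing out sideways (towards the scale post) from the lever, 200 mm from the pivot. This is the point, at the rod's centre height, that the cursor's pointer must be level with.
- cursor (a joint): Height of the cursor on the scale post, m: 0 at the bottom (pointer 110 mm above the table), growing upwards to 0.135. It starts near the top, and stays where it is left; it slides with about 3 N.
- cursor_mark (a point): Tip of the cursor's pointer, a 7 mm steel rod that stands out of the cursor towards the lever's pointer; about 8 mm are left between the two tips when level.
- cursor_tab (a point): Centre of the cursor's black grip tab, 40 mm along the press's x, 14 mm wide (press y), 28 mm tall, 74 mm to the -x side of the post. Grip it across its 14 mm from above; its centre is at the height of the cursor's pointer.
- eraser: White eraser block, 45 x 22 x 14 mm, loose, on the press's base plate. Origin under its middle.
- weight: Brass weight, 32 mm diameter, 30 mm tall, loose, on the press's base plate. Origin under its middle.
- pot: Terracotta bowl, 110 mm wide, 50 mm tall, loose on the table. Origin under its middle.
- glue: White bottle, 44 mm diameter, 100 mm tall, loose on the table. Origin under its middle.
- sherd: Flat terracotta sherd, about 80 x 55 x 8 mm, loose on the table. Origin under its middle.
- mug: White mug, 76 mm wide, 90 mm tall, loose on the table. Origin under its middle.
- brush: Brush lying on the table, loose. Origin under its middle.

How it is judged:
By the outcome, as a careful person would: the job done as asked, in the order asked, and still so for the second after the job is handed in, with the robot touching nothing.
It also fails if it takes over 54 s, if anything falls off the work surface, if the arm or the gripper's body presses on something with over 40 N, if the wrist force passes 120 N, or if a joint passes its speed limit or range.

## Robot

A 6-joint arm with a two-finger parallel gripper is mounted at the origin on the work surface. World frame = base frame: x ahead of the robot, y to its left, z up, the work surface at z = 0. Lengths are in m, angles in rad, forces in N, time in s.
With the tool pointing down it reaches from about 0.35 to 0.775 m from the base axis. Payload 7.3 kg.
Tool frame: the origin (TCP) lies between the finger pads; the fingertips stand 8 mm ahead of it and the grasp point (between the pads) lies 11 mm behind it (robot.nose_length is the distance from the TCP to the fingertips, in m); z points along the fingers, y is the line along which they close (so a half turn about z gives the same grasp; the last joint's range is limited). The gripper opens to 92 mm and grips with 3 to 60 N. Pads are 19 mm wide; open, the fingers measure 130 mm over their backs; the gripper's body (75 mm by 190 mm) begins 47 mm behind the grasp point.
Start: joints at [-1.489, 0.342, 1.524, -0, 1.275, -0.146], TCP at [0.119, -0.511, 0.235] pointing down, gripper open.
Joint ranges: [-2.53, 2.53], [-0.77, 2.02], [0.04, 2.7], [-1, 4.14], [0.28, 2.66], [-3.11, 3.11]. Speed limits (rad/s): [2.57, 2.57, 3.14, 3.14, 3.14, 3.14].

## Interface

Orientations are given as [roll, pitch, yaw] about the fixed x, y, z axes, in that order (R = Rz(yaw) Ry(pitch) Rx(roll)).
In Python, from cell import robot gives the robot as it stands. The module is installed in compiled form; this text tells all that it offers.
- The arm moves only by the shell command python3 -m jog 'ROWS' [FORCE]. ROWS is JSON, a list that holds one entry, the list of rows, each a list of 5 numbers: the gripper's target within -1 to 1 (fully open at 1, half-way at 0, shut at -1), then the shift along the tool's x, y, z in m, then the turn about the tool's z in rad. A call has 1 to 5 rows; each row is the pose to reach, as a shift and turn from the pose commanded when the call began, along the tool's axes at that moment; what a row does not reach only later rows make up. A row lasts 1/12 s, in which the tool goes at most 41.7 mm and 7.16 degrees, less where a joint would pass 70% of its speed; a pose out of reach is approached as far as the arm can. A call with a gripper value outside its range is refused whole. The fingers move at their own pace and stop on an object; FORCE is the grip in N (left out, the last holds). Time passes only in rows, so rows that repeat a pose let the fingers close. It gives the time, the measured TCP pose, the force, the opening and the grip force at its end, in the units of the state.
- robot.observe(): the state, without advancing time (a new reading comes with each control period).
- robot.read_camera(name): name is "scene" or "side" or "wrist"; returns the picture (420x560x3 uint8, red, green, blue); there is no depth.
- robot.camera_model(name): a dict with "camera_matrix" (3x3 intrinsics, pixels), "dist_coeffs" ([k1, k2, p1, p2, k3] as OpenCV has them; the pictures are not rectified), "position" and "attitude" of the camera in the world; the wrist camera has in their place "mount" (4x4, takes a point from camera to tool coordinates, whose origin is the TCP and whose axes are the flange's). Camera axes: x right, y down, z forward; pixel columns grow to the right and rows downward; lengths in m; the calibration is good to about 2 mm. A picture is of the moment at which its call begins: read the wrist's pose just before it. camera_model takes no time and is no camera call.
- robot.hand_in(): hands the job in; it is judged then, once.
The state is a dict: "time": time; "qpos": joint angles; "qvel": joint speeds; "joint_efforts": joint torques, N m; "tool_pos": TCP position; "tool_rot": TCP orientation; "contact_force": force on the tool from outside, world axes, zero at the start; "torque": the same for the moment, N m; "opening": finger opening in m; "grip_force": force on a finger pad.
Only numpy, scipy, OpenCV 4.12 (cv2) and the standard library are available. Lean on these libraries where they do the work, as an engineer would, in place of code of your own. Each camera call takes 0.05 s, during which the arm holds its last target. There are 200 camera calls.

## Working session

There is one attempt and no reset: what is moved stays moved. The work goes in short steps, Python scripts to look and compute and a shell command to move; the robot and the scene stay as the last step left them, time stands still between calls to the robot, and variables do not carry over. Pictures are saved under pics/ and viewed, at most 10 in all, crops included, and the job is handed in when it is done.

```bash
mkdir -p pics
python3 - <<'E'
from cell import robot
import cv2,numpy as np
s=robot.observe();print(s)
for n in("scene","side"):
    im=robot.read_camera(n);cv2.imwrite(f"pics/{n}0.png",im[:,:,::-1]);print(n,robot.camera_model(n))
print(robot.camera_model("wrist"))
E
```

```text
{'time': 0.0, 'qpos': array([-1.48900031e+00,  3.42711285e-01,  1.52503628e+00, -2.47378698e-05,
        1.27539903e+00, -1.46048330e-01]), 'qvel': array([-0.00084939, -0.00013788, -0.00109575,  0.00099891,  0.00127307,
       -0.00107385]), 'joint_efforts': array([-2.16379199e-04, -4.31241381e+01, -2.44218940e+01,  7.16595096e-02,
        5.59638196e-02, -1.44142487e-04]), 'tool_pos': array([ 0.11854226, -0.51102555,  0.23404417]), 'tool_rot': array([-3.14005182e+00, -2.02740508e-04,  2.27851407e-01]), 'contact_force': array([-0.2338116 , -0.64216517,  0.13437017]), 'torque': array([0.01874531, 0.01000012, 0.00643498]), 'grip_force': 0.0, 'opening': 0.09196294789002339}
scene {'camera_matrix': array([[415.36906023,   0.        , 286.34064655],
       [  0.        , 415.36906023, 206.35534892],
       [  0.        ,   0.        ,   1.        ]]), 'dist_coeffs': array([-0.10031399,  0.        ,  0.        ,  0.        ,  0.        ]), 'position': array([ 1.09635866, -0.82680111,  0.91564267]), 'attitude': array([-2.22512365,  0.02224453,  0.5228415 ])}
side {'camera_matrix': array([[4
[... 262 characters left out ...]
 0.89475877,  1.00144086]), 'attitude': array([-2.1537774 ,  0.01122006, -2.35064897])}
{'camera_matrix': array([[325.185071  ,   0.        , 279.81164301],
       [  0.        , 325.185071  , 206.45277061],
       [  0.        ,   0.        ,   1.        ]]), 'dist_coeffs': array([-0.04396947,  0.        ,  0.        ,  0.        ,  0.        ]), 'mount': array([[-6.97886012e-05, -9.59716561e-01, -2.80969960e-01,
         7.50084826e-02],
       [ 9.99999831e-01,  9.53350082e-05, -5.74022845e-04,
        -9.17915218e-04],
       [ 5.77685504e-04, -2.80969952e-01,  9.59716392e-01,
        -1.49254772e-01],
       [ 0.00000000e+00,  0.00000000e+00,  0.00000000e+00,
         1.00000000e+00]])}
```

View pics/scene0.png

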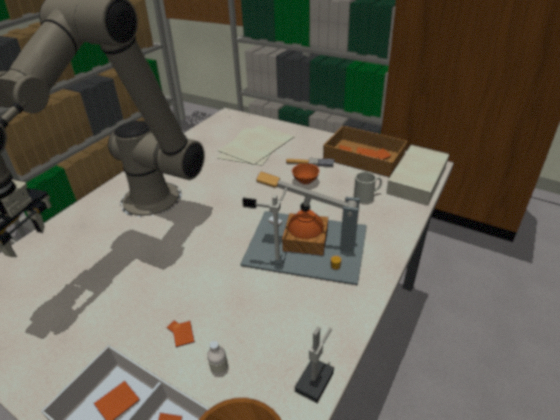

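View pics/side0.png

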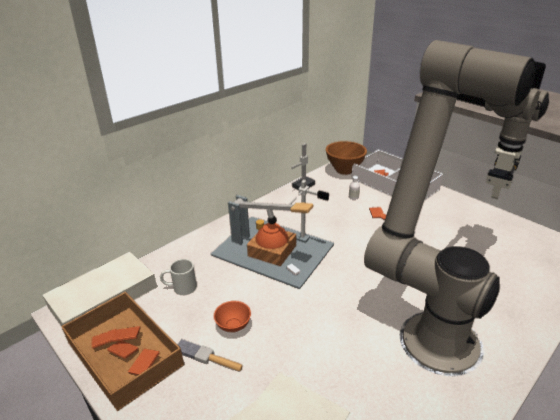

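Both views show the press: in scene the plate is around (245–367, 213–277), paddle (268,180), tab (250,203), and post (277,230). In side the paddle is at (303,208), tab (323,195), and post (304,190). I'll enlarge both.

Run:
```python
import cv2,numpy as np
a=cv2.imread("pics/scene0.png")[165:285,235:375];b=cv2.imread("pics/side0.png")[185:290,205:345]
a=cv2.resize(a,None,fx=2.85*2,fy=2.85*2,interpolation=3)[:,:];b=cv2.resize(b,None,fx=5.7,fy=5.7,interpolation=3)
cv2.imwrite("pics/a.png",cv2.resize(a,(700,600)));cv2.imwrite("pics/b.png",cv2.resize(b,(700,525)))
```

```text
(no output)
```

View pics/a.png

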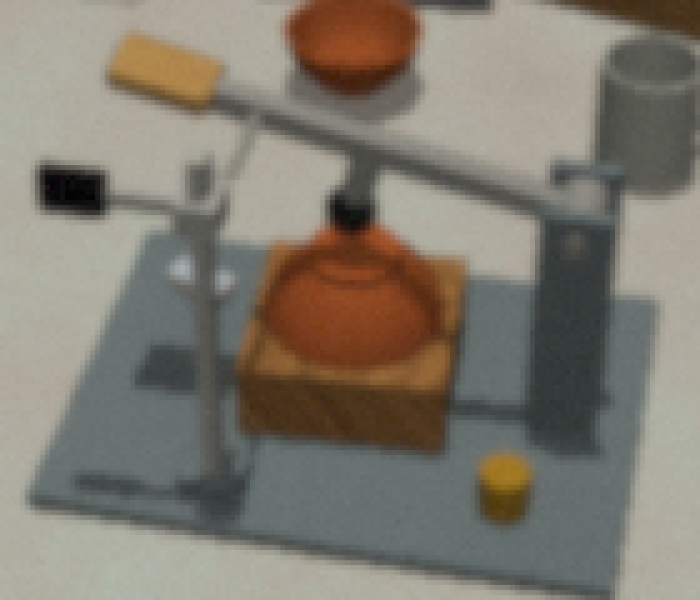

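View pics/b.png

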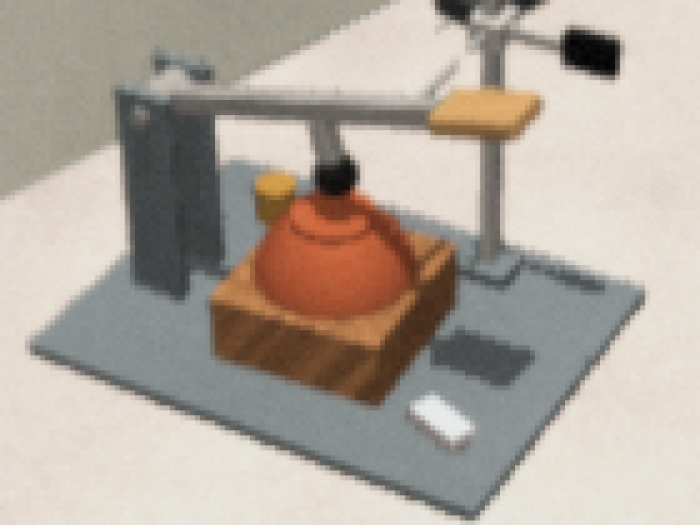

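Crops are at scale 5. Plate corners, paddle (scene (166,68), side (484,109)) and tab (scene (72,190), side (592,52)) are all clear. The eraser and weight are well away from them. Next, triangulating.

```bash
cat > h.py <<'E'
import cv2,numpy as np
from scipy.spatial.transform import Rotation as R
from cell import robot
def ray(n,uv,pose=None):
    m=robot.camera_model(n)
    p=cv2.undistortPoints(np.array([[uv]],float),m["camera_matrix"],m["dist_coeffs"])[0,0]
    d=np.array([*p,1.]);d/=np.linalg.norm(d)
    if n=="wrist":
        Rt=R.from_euler("xyz",pose["tool_rot"]).as_matrix();M=m["mount"]
        return pose["tool_pos"]+Rt@M[:3,3],Rt@M[:3,:3]@d
    return m["position"],R.from_euler("xyz",m["attitude"]).as_matrix()@d
def plane(r,z): o,d=r;return o+d*(z-o[2])/d[2]
def tri(rs):
    A=sum(np.eye(3)-np.outer(d,d) for o,d in rs);b=sum((np.eye(3)-np.outer(d,d))@o for o,d in rs)
    x=np.linalg.solve(A,b);return x,[np.linalg.norm(np.cross(x-o,d))*1e3 for o,d in rs]
def fit(L,W):
    L=np.array(L);W=np.array(W);cl,cw=L.mean(0),W.mean(0);a=L-cl;b=W-cw
    y=np.arctan2((a[:,0]*b[:,1]-a[:,1]*b[:,0]).sum(),(a*b).sum());c,s=np.cos(y),np.sin(y);M=np.array([[c,-s],[s,c]])
    t=cw-M@cl;return M,t,y,np.linalg.norm(W-(L@M.T+t),axis=1)*1e3
E
python3 - <<'E'
from h import *
np.set_printoptions(precision=4,suppress=True)
S=lambda u,v:ray("scene",((u+.5)/5-.5+235,(v+.5)/5-.5+165))
D=lambda u,v:ray("side",((u+.5)/5-.5+205,(v+.5)/5-.5+185))
L=[(-.16,-.15),(.2,-.15),(.2,.12),(-.16,.12)]
Ws=[plane(S(*p),.012)[:2] for p in((32,493),(612,590),(657,300),(148,235))]
Wd=[plane(D(*p),.012)[:2] for p in((643,290),(240,160),(30,345),(475,515))]
for l,w in((L,Ws),(L,Wd),(L+L,Ws+Wd)):
    M,t,y,e=fit(l,w);print(t,y,e)
for n,a,b in(("paddle",(166,68),(484,109)),("tab",(72,190),(592,52)),):
    x,e=tri([S(*a),D(*b)]);print(n,x,e,"press",M.T@(x[:2]-t))
print("tab expected",M@[-.124,-.112]+t)
E
```

```text
[0.6206 0.0547] 0.28427840295710605 [5.8576 4.1097 2.4491 5.5451]
[0.6127 0.0623] 0.2744868312008743 [5.9894 5.5679 2.7914 2.4774]
[0.6167 0.0585] 0.279380836818859 [ 6.8269  1.8868  5.412  11.4866  7.8204 10.3714  4.6309  3.7528]
paddle [0.5206 0.0309 0.232 ] [np.float64(0.13913192940106314), np.float64(0.13913192940121238)] press [-0.0999 -0.0001]
tab [ 0.5296 -0.0837  0.2204] [np.float64(0.09524357489958796), np.float64(0.09524357489986614)] press [-0.1229 -0.1127]
tab expected [ 0.5284 -0.0833]
```

Paddle triangulates to press (-0.100, 0.000) and tab to (-0.123, -0.113), both where they should be. Press yaw is about 0.279.

Plan: push with closed fingers at yaw about 1.85 so the body lies along the lever, then grip the tab at yaw about 3.42 so the camera faces away from the post.

```bash
cat > go.py <<'E'
import sys
from h import *
x,y,z,yaw=map(float,sys.argv[1:5])
s=robot.observe();Rt=R.from_euler("xyz",s["tool_rot"]).as_matrix()
d=Rt.T@(np.array([x,y,z])-s["tool_pos"]);t=-(yaw-s["tool_rot"][2]);t=(t+np.pi)%(2*np.pi)-np.pi
print("t",round(s["time"],2),"pos",s["tool_pos"].round(4),"yaw",s["tool_rot"][2].round(3),"F",s["contact_force"].round(2),"open",round(s["opening"],4),"tooldelta",d.round(4),"turn",round(t,3),"q6",s["qpos"][5].round(2))
E
python3 -m jog '[[[-1,0.03,-0.025,-0.014,-0.12],[-1,0.06,-0.05,-0.028,-0.24],[-1,0.09,-0.075,-0.042,-0.36],[-1,0.12,-0.1,-0.056,-0.48],[-1,0.15,-0.125,-0.07,-0.6]]]' 20
python3 go.py .5206 .0309 .29 1.85
```

```text
time: 0.52
tool_pos: [0.237, -0.354, 0.305]
tool_rot: [-3.141, -0.0, 0.833]
contact_force: [0.2, -0.5, -0.6]
opening: 0.0627
grip_force: 0.0
t 0.52 pos [ 0.237 -0.354  0.305] yaw 0.833 F [ 0.23 -0.5  -0.62] open 0.0627 tooldelta [ 0.4755 -0.0491  0.0152] turn -1.017 q6 -0.42
```

```bash
python3 -m jog '[[[-1,0.04,-0.004,0,-0.12],[-1,0.08,-0.008,0,-0.24],[-1,0.12,-0.012,0,-0.36],[-1,0.16,-0.016,0,-0.48],[-1,0.2,-0.02,0,-0.6]]]'
python3 go.py .5206 .0309 .29 1.85
```

```text
time: 0.93
tool_pos: [0.3576, -0.1931, 0.3047]
tool_rot: [3.142, 0.0, 1.433]
contact_force: [0.6, -0.5, 0.4]
opening: 0.0301
grip_force: 0.0
t 0.93 pos [ 0.3576 -0.1931  0.3047] yaw 1.433 F [ 0.63 -0.51  0.37] open 0.0301 tooldelta [0.2442 0.1308 0.0147] turn -0.417 q6 -0.55
```

```bash
python3 -m jog '[[[-1,0.035,0.019,0,-0.1],[-1,0.07,0.038,0,-0.2],[-1,0.105,0.056,0,-0.3],[-1,0.14,0.075,0,-0.4],[-1,0.17,0.091,0,-0.417]]]'
python3 go.py .5206 .0309 .29 1.85
```

```text
time: 1.35
tool_pos: [0.4722, -0.0372, 0.3044]
tool_rot: [-3.141, -0.0, 1.851]
contact_force: [0.9, -0.7, 0.4]
opening: 0.001
grip_force: 0.0
t 1.35 pos [ 0.4722 -0.0372  0.3044] yaw 1.851 F [ 0.86 -0.68  0.44] open 0.001 tooldelta [0.0521 0.0653 0.0144] turn 0.001 q6 -0.52
```

```bash
python3 -m jog '[[[-1,0.026,0.032,0,0],[-1,0.052,0.065,0,0],[-1,0.052,0.065,0.02,0],[-1,0.052,0.065,0.04,0],[-1,0.052,0.065,0.04,0]]]'
python3 go.py .5206 .0309 .24 1.85
python3 - <<'E'
from h import *
im=robot.read_camera("wrist");cv2.imwrite("pics/w1.png",im[:,:,::-1])
E
```

```text
time: 1.77
tool_pos: [0.518, 0.029, 0.2605]
tool_rot: [-3.134, -0.003, 1.847]
contact_force: [0.2, 0.6, -1.0]
opening: 0.0008
grip_force: 0.0
t 1.77 pos [0.518  0.029  0.2605] yaw 1.847 F [ 0.16  0.58 -1.03] open 0.0008 tooldelta [0.0011 0.0031 0.0205] turn -0.003 q6 -0.37
```

View pics/w1.png

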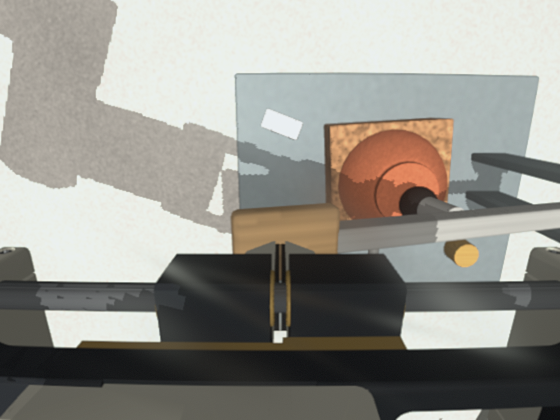

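The fingers are centred over the paddle (fingertips at column 280, paddle 232–338). Now pressing down, following the arc.

```bash
python3 -m jog '[[[-1,0.001,0.003,0.008,0],[-1,0.001,0.002,0.016,0],[-1,0.001,0.001,0.022,0],[-1,0.001,0.0,0.026,0],[-1,0.001,0.0,0.030,0]]]'
python3 go.py .5206 .0309 .24 1.85
python3 -m jog '[[[-1,0,-0.001,0.002,0],[-1,0,-0.001,0.004,0],[-1,0,-0.001,0.006,0],[-1,0,-0.001,0.006,0],[-1,0,-0.001,0.006,0]]]'
```

```text
time: 2.23
tool_pos: [0.5194, 0.0285, 0.2348]
tool_rot: [3.141, 0.0, 1.844]
contact_force: [-1.4, -0.7, 2.2]
opening: 0.0006
grip_force: 0.9
t 2.23 pos [0.5194 0.0285 0.2348] yaw 1.844 F [-1.42 -0.7   2.15] open 0.0006 tooldelta [ 0.002   0.0018 -0.0052] turn -0.006 q6 -0.37
time: 2.65
tool_pos: [0.5185, 0.0287, 0.2286]
tool_rot: [-3.141, -0.0, 1.845]
contact_force: [0.5, 0.6, 0.2]
opening: 0.0004
grip_force: 0.0
```

```bash
for i in 1; do python3 -m jog '[[[-1,0.001,0,0.003,0],[-1,0.001,-0.001,0.006,0],[-1,0.001,-0.001,0.008,0],[-1,0.001,-0.001,0.008,0],[-1,0.001,-0.001,0.008,0]]]'; done
python3 go.py .5206 .0309 .24 1.85
python3 -m jog '[[[-1,0,0,0.002,0],[-1,0,-0.001,0.004,0],[-1,0,-0.001,0.006,0],[-1,0,-0.001,0.008,0],[-1,0,-0.001,0.008,0]]]'
python3 go.py .5206 .0309 .24 1.85
```

```text
time: 3.07
tool_pos: [0.5171, 0.0295, 0.2203]
tool_rot: [-3.141, -0.001, 1.845]
contact_force: [0.2, -0.1, -1.0]
opening: 0.0007
grip_force: 0.0
t 3.07 pos [0.5171 0.0295 0.2203] yaw 1.845 F [ 0.16 -0.07 -0.97] open 0.0007 tooldelta [ 0.0004  0.0038 -0.0197] turn -0.005 q6 -0.37
time: 3.48
tool_pos: [0.5163, 0.0292, 0.2132]
tool_rot: [3.141, 0.0, 1.845]
contact_force: [-1.4, 0.2, 4.5]
opening: 0.0006
grip_force: 2.5
t 3.48 pos [0.5163 0.0292 0.2132] yaw 1.845 F [-1.37  0.23  4.47] open 0.0006 tooldelta [ 0.0005  0.0046 -0.0268] turn -0.005 q6 -0.37
```

```bash
python3 -m jog '[[[-1,0,0,0.002,0],[-1,0,0,0.002,0]]]'
python3 -m jog '[[[-1,0,0,0.0,0]]]'|grep -E "pos|force"; python3 -m jog '[[[-1,0,0,0.0,0]]]'|grep -E "pos|force"; python3 -m jog '[[[-1,0,0,0.0,0]]]'|grep -E "pos|force"
```

```text
time: 3.65
tool_pos: [0.5161, 0.0291, 0.2115]
tool_rot: [3.141, 0.0, 1.845]
contact_force: [-2.9, -0.8, 8.4]
opening: 0.0006
grip_force: 3.9
tool_pos: [0.5161, 0.0291, 0.2115]
contact_force: [-2.0, 1.0, 9.1]
grip_force: 4.1
tool_pos: [0.5161, 0.0291, 0.2115]
contact_force: [-3.2, -0.0, 8.4]
grip_force: 4.1
tool_pos: [0.5161, 0.0291, 0.2115]
contact_force: [-3.2, 1.2, 7.8]
grip_force: 4.1
```

```bash
python3 -m jog '[[[-1,0,0,0.0012,0],[-1,0,0,0.0012,0]]]'|grep -E "pos|force"
for i in 1 2 3; do :; done; python3 -m jog '[[[-1,0,0,0.0,0]]]'|grep -E "pos|force"; python3 -m jog '[[[-1,0,0,0.0,0]]]'|grep -E "pos|force"; python3 -m jog '[[[-1,0,0,0.0,0]]]'|grep -E "pos|force"
```

```text
tool_pos: [0.516, 0.029, 0.2107]
contact_force: [-4.8, -0.6, 11.3]
grip_force: 5.3
tool_pos: [0.516, 0.0291, 0.2107]
contact_force: [-4.5, 0.8, 12.4]
grip_force: 5.5
tool_pos: [0.516, 0.0291, 0.2107]
contact_force: [-3.8, -0.6, 10.7]
grip_force: 5.5
tool_pos: [0.516, 0.0291, 0.2107]
contact_force: [-4.4, 0.3, 11.1]
grip_force: 5.5
```

Force is about 11 N vertical and steady, so the press is done. Lifting off and looking before going to the tab.

```bash
python3 -m jog '[[[-1,0,0,-0.004,0],[-1,0,0,-0.02,0],[-1,0,0,-0.045,0],[-1,0,0,-0.07,0],[-1,0,0,-0.08,0]]]'|grep -E "pos|force"
python3 go.py .529 -.0835 .285 3.42
```

```text
tool_pos: [0.5172, 0.029, 0.2924]
contact_force: [0.7, -0.9, -0.1]
grip_force: 0.0
t 4.73 pos [0.5172 0.029  0.2924] yaw 1.845 F [ 0.7  -0.89 -0.09] open 0.0007 tooldelta [-0.1115 -0.0191  0.0075] turn -1.575 q6 -0.37
```

```bash
python3 -m jog '[[[0,-0.03,-0.005,0,-0.12],[0,-0.06,-0.01,0,-0.24],[0,-0.09,-0.015,0,-0.36],[0,-0.11,-0.019,0,-0.48],[0,-0.11,-0.019,0,-0.6]]]'|grep -E "pos|force"
python3 -m jog '[[[0,0,0,0,-0.12],[0,0,0,0,-0.24],[0,0,0,0,-0.36],[0,0,0,0,-0.48],[0,0,0,0,-0.6]]]'|grep -E "pos|force"
python3 -m jog '[[[0,0,0,0,-0.12],[0,0,0,0,-0.24],[0,0,0,0,-0.36],[0,0,0,0,-0.375],[0,0,0,0,-0.375]]]'|grep -E "pos|force"
python3 go.py .529 -.0835 .209 3.42
python3 - <<'E'
from h import *
for n in("wrist","scene","side"):
    im=robot.read_camera(n);cv2.imwrite(f"pics/{n}2.png",im[:,:,::-1])
a=cv2.imread("pics/scene2.png")[170:250,240:310];b=cv2.imread("pics/side2.png")[180:240,270:340]
w=cv2.imread("pics/wrist2.png")
o=np.zeros((600,800,3),np.uint8);o[:400,:350]=cv2.resize(a,(350,400),interpolation=3);o[:300,400:750]=cv2.resize(b,(350,300),interpolation=3)
o[320:600,400:773]=cv2.resize(w,(373,280));cv2.imwrite("pics/c2.png",o)
E
```

```text
tool_pos: [0.5279, -0.0857, 0.2887]
contact_force: [0.3, -0.1, 0.1]
grip_force: 0.0
tool_pos: [0.5276, -0.082, 0.289]
contact_force: [-0.1, 0.2, 0.1]
grip_force: 0.0
tool_pos: [0.5277, -0.0819, 0.2892]
contact_force: [0.1, 0.2, 0.4]
grip_force: 0.0
t 5.98 pos [ 0.5277 -0.0819  0.2892] yaw -2.866 F [0.15 0.22 0.4 ] open 0.0458 tooldelta [-0.0008 -0.0019  0.0802] turn -0.003 q6 -2.14
```

View pics/c2.png

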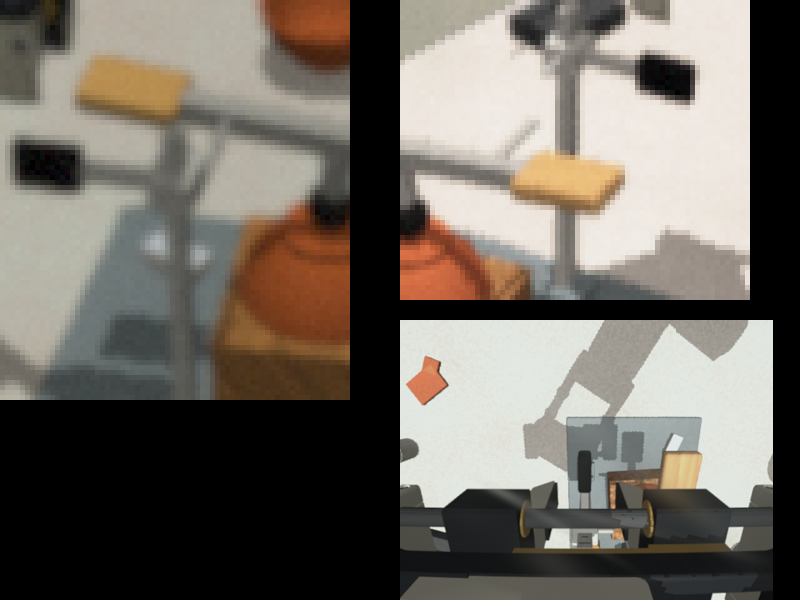

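The lever is down and springs back only slightly. In the wrist view the tab (composite 584,470) lies between the fingers. Lever pointer tip in side is at about (537,124) composite. I'll estimate its height, then descend and grip.

```bash
python3 - <<'E'
from h import *
from scipy.optimize import brentq
y=.27938;M=np.array([[np.cos(y),-np.sin(y)],[np.sin(y),np.cos(y)]]);t=np.array([.6167,.0585])
def prs(x): return np.r_[M.T@(x[:2]-t),x[2]]
D=lambda u,v:ray("side",((u-400+.5)/5-.5+270,(v+.5)/5-.5+180))
S=lambda u,v:ray("scene",((u+.5)/5-.5+240,(v+.5)/5-.5+170))
S0=lambda u,v:ray("scene",((u+.5)/5-.5+235,(v+.5)/5-.5+165))
D0=lambda u,v:ray("side",((u+.5)/5-.5+205,(v+.5)/5-.5+185))
for r in((S(137,86),D(568,178)),(S(47,166),D(666,75))):
    x,e=tri(r);print(prs(x).round(4),e)
for r in (D(537,123),D0(458,62)):
    f=lambda k:(lambda p:np.hypot(p[0]-.15,p[2]-.165)-.2)(prs(r[0]+k*r[1]))
    ks=np.linspace(.6,1.3,141);v=[f(k) for k in ks]
    for i in range(140):
        if v[i]*v[i+1]<0:print("mark",prs(r[0]+brentq(f,ks[i],ks[i+1])*r[1]).round(4))
E
python3 -m jog '[[[0,-0.001,-0.002,0.02,0],[0,-0.001,-0.002,0.04,0],[0,-0.001,-0.002,0.06,0],[0,-0.001,-0.002,0.08,0],[0,-0.001,-0.002,0.08,0]]]'
python3 go.py .529 -.0835 .209 3.42
```

```text
[-0.1052 -0.0003  0.2   ] [np.float64(1.3565444553750245), np.float64(1.356544455375124)]
[-0.122  -0.114   0.2209] [np.float64(0.3324908378865667), np.float64(0.3324908378865848)]
time: 6.55
tool_pos: [0.5274, -0.083, 0.2058]
tool_rot: [3.138, -0.006, -2.865]
contact_force: [-1.0, 0.2, -0.0]
opening: 0.0457
grip_force: 0.0
t 6.55 pos [ 0.5274 -0.083   0.2058] yaw -2.865 F [-0.97  0.23 -0.03] open 0.0457 tooldelta [-0.0014 -0.0009 -0.0032] turn -0.002 q6 -2.15
```

```bash
python3 -m jog '[[[-1,0,0,0,0],[-1,0,0,0,0],[-1,0,0,0,0],[-1,0,0,0,0],[-1,0,0,0,0]]]' 25
python3 -m jog '[[[-1,0,0,0.004,0],[-1,0,0,0.01,0],[-1,0,0,0.016,0],[-1,0,0,0.016,0],[-1,0,0,0.016,0]]]'
python3 go.py .529 -.0835 .209 3.42
```

```text
time: 6.97
tool_pos: [0.5298, -0.0837, 0.2105]
tool_rot: [-3.141, 0.002, -2.864]
contact_force: [-0.0, -0.2, -0.0]
opening: 0.0166
grip_force: 0.0
time: 7.38
tool_pos: [0.5298, -0.0835, 0.1927]
tool_rot: [3.141, 0.0, -2.863]
contact_force: [4.4, 0.8, -3.8]
opening: 0.0139
grip_force: 25.0
t 7.38 pos [ 0.5298 -0.0835  0.1927] yaw -2.863 F [ 4.41  0.76 -3.78] open 0.0139 tooldelta [ 0.0008  0.0003 -0.0163] turn -0.0 q6 -2.15
```

```bash
python3 -m jog '[[[-1,0,0,0.003,0],[-1,0,0,0.007,0],[-1,0,0,0.011,0],[-1,0,0,0.014,0],[-1,0,0,0.014,0]]]'
python3 - <<'E'
from h import *
s=robot.observe();print(s["tool_pos"])
for n in("wrist","scene","side"):
    im=robot.read_camera(n);cv2.imwrite(f"pics/{n}3.png",im[:,:,::-1])
a=cv2.imread("pics/scene3.png")[190:230,245:295];b=cv2.imread("pics/side3.png")[180:220,285:335]
o=np.zeros((600,800,3),np.uint8);o[:320,:400]=cv2.resize(a,(400,320),interpolation=3);o[:320,400:]=cv2.resize(b,(400,320),interpolation=3)
o[320:600,400:773]=cv2.resize(cv2.imread("pics/wrist3.png"),(373,280));cv2.imwrite("pics/c3.png",o)
E
```

```text
time: 7.8
tool_pos: [0.5298, -0.0835, 0.1789]
tool_rot: [-3.141, 0.001, -2.863]
contact_force: [5.8, 2.2, -3.3]
opening: 0.0142
grip_force: 25.0
[ 0.52984134 -0.08352855  0.1788785 ]
```

View pics/c3.png

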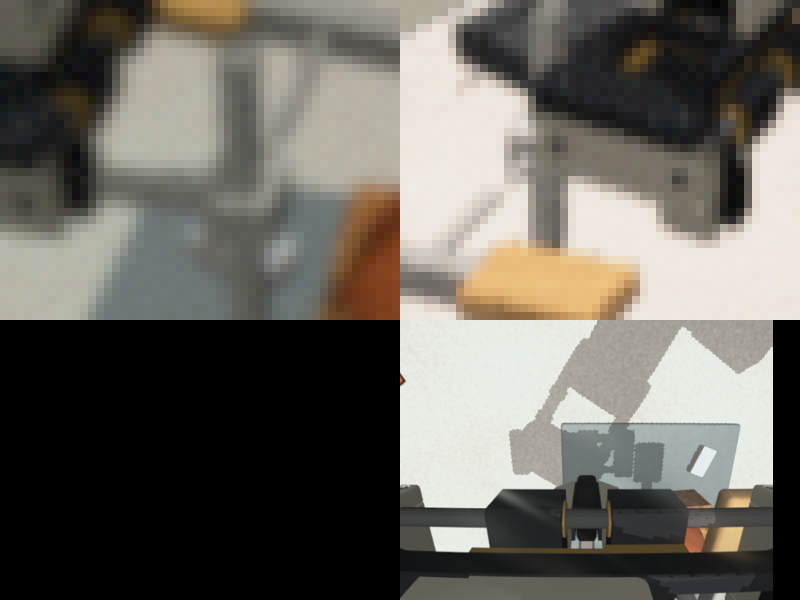

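Cursor is close to level with the lever's pointer in both views (composite scene (270,195) / side (515,160)). Releasing, then measuring both rod tips from the wrist camera at two positions.

```bash
python3 -m jog '[[[-0.3,0,0,0,0],[-0.3,0,0,0,0],[-0.3,0,0,0,0],[-0.3,0,0,0,0],[-0.3,0,0,0,0]]]'|grep -E "pos|open"
python3 -m jog '[[[-0.3,0,0,-0.02,0],[-0.3,0,0,-0.05,0],[-0.3,0,0,-0.08,0],[-0.3,0,0,-0.11,0],[-0.3,0,0,-0.115,0]]]'|grep -E "pos|open"
python3 go.py .6169 -.0485 .29 3.42
```

```text
tool_pos: [0.5291, -0.0837, 0.1794]
opening: 0.0322
tool_pos: [0.531, -0.0842, 0.2999]
opening: 0.032
t 8.78 pos [ 0.531  -0.0842  0.2999] yaw -2.863 F [0.56 0.57 0.96] open 0.032 tooldelta [-0.0923  0.0108  0.0105] turn -0.0 q6 -2.15
```

```bash
python3 -m jog '[[[-0.3,-0.035,0.004,0,0],[-0.3,-0.07,0.008,0,0],[-0.3,-0.092,0.01,0.005,0],[-0.3,-0.092,0.01,0.005,0],[-0.3,-0.092,0.01,0.005,0]]]'|grep -E "pos|open"
python3 -m jog '[[[-0.3,0,0,0,0],[-0.3,0,0,0,0]]]'|grep -E "pos"
cat > snap.py <<'E'
import sys,pickle
from h import *
n=sys.argv[1];s=robot.observe();im=robot.read_camera("wrist");cv2.imwrite(f"pics/{n}.png",im[:,:,::-1]);pickle.dump(s,open(n+".pkl","wb"))
E
python3 snap.py va
python3 -m jog '[[[-0.3,-0.03,0,0,0],[-0.3,-0.06,0,0,0],[-0.3,-0.08,0,0,0],[-0.3,-0.08,0,0,0],[-0.3,-0.08,0,0,0]]]'|grep -E "pos|open"
python3 -m jog '[[[-0.3,0,0,0,0],[-0.3,0,0,0,0]]]'|grep -E "pos"
python3 snap.py vb
python3 - <<'E'
from h import *
a=cv2.imread("pics/va.png");b=cv2.imread("pics/vb.png")
cv2.imwrite("pics/ab.png",np.vstack([cv2.resize(a,(400,300)),cv2.resize(b,(400,300))]))
E
```

```text
tool_pos: [0.6151, -0.0483, 0.2878]
opening: 0.0319
tool_pos: [0.6144, -0.0492, 0.2897]
tool_pos: [0.692, -0.027, 0.289]
opening: 0.0319
tool_pos: [0.6912, -0.0273, 0.2903]
```

View pics/ab.png

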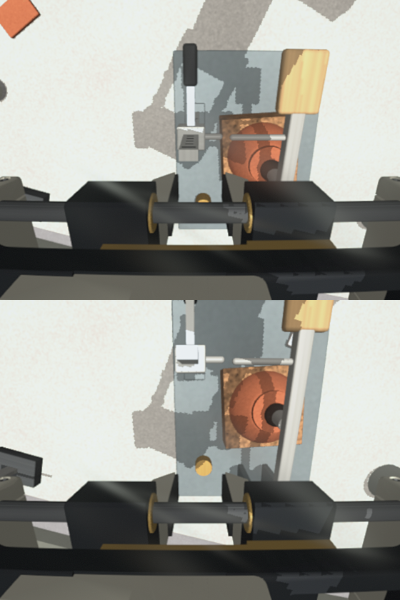

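Both rods show clearly in each view: va at row ~190 and vb at row ~84, columns 285–405 full-size. Zooming in on them.

Run:
```python
from h import *
a=cv2.imread("pics/va.png")[165:215,280:410];b=cv2.imread("pics/vb.png")[60:110,280:410]
cv2.imwrite("pics/abz.png",cv2.resize(np.vstack([a,b]),None,fx=6,fy=6,interpolation=0))
```

```text
(no output)
```

View pics/abz.png

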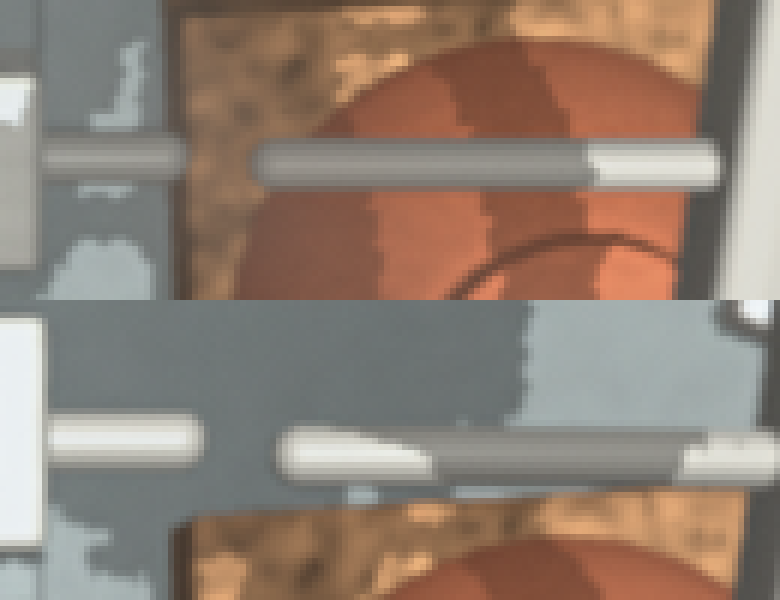

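Rod tips: va cursor tip (311,190.8), lever tip (322.3,192.5); vb cursor (313.8,83.2), lever (326.2,86). Refining rows from gradients and triangulating.

```bash
cat > lvl.py <<'E'
import pickle,sys
from h import *
def mid(n,c,r):
    im=cv2.imread(f"pics/{n}.png").astype(float)
    p=im[r-9:r+10,c[0]:c[1]].mean(1)
    g=np.linalg.norm(np.gradient(p,axis=0),axis=1)
    out=[]
    for lo,hi in((9-7,9),(9+1,9+8)):
        w=g[lo:hi].copy();k=lo+w.argmax();k=min(max(k,1),len(g)-2)
        a,b,d=g[k-1:k+2];out.append(k+.5*(a-d)/(a-2*b+d)+r-9)
    return out
def level(A,B):
    # A,B: (name, cursor cols,row,tipu, lever cols,row,tipu)
    P=[]
    for j in(0,1):
        rs=[]
        for v in(A,B):
            c,r,u=v[1+3*j:4+3*j];e=mid(v[0],c,r);print(v[0],j,np.round(e,2),"w",round(e[1]-e[0],2))
            rs.append(ray("wrist",(u,sum(e)/2),pickle.load(open(v[0]+".pkl","rb"))))
        x,er=tri(rs);P.append(x);print(x.round(4),np.round(er,2))
    print("cursor-lever dz mm",(P[0]-P[1])[2]*1e3,"dist",np.linalg.norm(P[0][:2]-P[1][:2])*1e3)
E
python3 - <<'E'
from lvl import *
level(("va",(290,309),191,311,(324,336),192,322.3),("vb",(290,312),83,313.8,(329,336),86,326.2))
E
```

```text
va 0 [189.38 192.4 ] w 3.02
vb 0 [78.79 86.6 ] w 7.81
[ 0.5911 -0.0293  0.1914] [0.01 0.01]
va 1 [188.12 195.64] w 7.52
vb 1 [81.01 88.93] w 7.92
[ 0.5898 -0.02    0.1891] [0.05 0.05]
cursor-lever dz mm 2.264435437750789 dist 9.346840373568584
```

Run:
```python
from lvl import *
for n,c,r in(("va",(288,294),191),("va",(304,309),191),("vb",(290,300),83),("vb",(302,311),83),("va",(324,332),192),("vb",(329,334),86)):
    im=cv2.imread(f"pics/{n}.png").astype(float);p=im[r-8:r+9,c[0]:c[1]].mean((1,2));print(n,c,r-8,p.round(0).astype(int).tolist())
```

```text
va (288, 294) 183 [125, 124, 120, 111, 116, 128, 138, 151, 161, 148, 134, 123, 116, 125, 126, 120, 119]
va (304, 309) 183 [111, 111, 109, 105, 114, 128, 136, 147, 154, 143, 133, 122, 109, 111, 113, 113, 114]
vb (290, 300) 75 [120, 118, 117, 132, 174, 200, 217, 230, 232, 217, 192, 170, 143, 120, 117, 119, 120]
vb (302, 311) 75 [118, 118, 116, 131, 173, 199, 216, 229, 232, 215, 191, 170, 142, 118, 116, 118, 118]
va (324, 332) 184 [106, 110, 110, 109, 112, 123, 132, 140, 148, 141, 132, 121, 105, 95, 93, 93, 93]
vb (329, 334) 78 [112, 111, 123, 161, 189, 206, 221, 229, 221, 197, 176, 150, 120, 107, 112, 115, 109]
```

Cursor is about 2.1 mm above the lever's pointer. The press-x offset (1.4 mm) also agrees with geometry, so I trust it. Going back to lower it.

```bash
python3 go.py .5293 -.0836 .29 3.42
python3 -m jog '[[[-0.3,0.04,0,0,0],[-0.3,0.08,0,0,0],[-0.3,0.12,-0.005,0,0],[-0.3,0.155,-0.01,0,0],[-0.3,0.17,-0.01,0,0]]]'|grep -E "pos|open"
python3 -m jog '[[[-0.3,0,0,0,0],[-0.3,0,0,0,0],[-0.3,0,0,0,0]]]'|grep -E "pos"
python3 go.py .5293 -.0836 .179 3.42
```

```text
t 10.05 pos [ 0.6913 -0.0273  0.2904] yaw -2.864 F [-0.06 -0.01  0.42] open 0.0321 tooldelta [ 0.1712 -0.0098  0.0003] turn -0.001 q6 -2.0
tool_pos: [0.5272, -0.0845, 0.2906]
opening: 0.0319
tool_pos: [0.5319, -0.083, 0.2901]
t 10.72 pos [ 0.5319 -0.083   0.2901] yaw -2.864 F [0.33 0.34 0.5 ] open 0.0321 tooldelta [0.0028 0.0003 0.1111] turn -0.0 q6 -2.15
```

```bash
python3 -m jog '[[[-0.3,0.002,0,0.03,0],[-0.3,0.002,0,0.06,0],[-0.3,0.002,0,0.09,0],[-0.3,0.002,0,0.11,0],[-0.3,0.002,0,0.11,0]]]'|grep -E "pos|open"
python3 -m jog '[[[-0.3,0,0,0,0],[-0.3,0,0,0,0],[-0.3,0,0,0,0]]]'|grep -E "pos"
python3 -m jog '[[[-1,0,0,0,0],[-1,0,0,0,0],[-1,0,0,0,0],[-1,0,0,0,0],[-1,0,0,0,0]]]' 25|grep -E "pos|force|open"
python3 go.py .5293 -.0836 .1775 3.42
```

```text
tool_pos: [0.5279, -0.0824, 0.1748]
opening: 0.0322
tool_pos: [0.5307, -0.0838, 0.1812]
tool_pos: [0.5296, -0.0836, 0.18]
contact_force: [-0.5, 0.8, 2.6]
opening: 0.0138
grip_force: 25.0
t 11.8 pos [ 0.5296 -0.0836  0.18  ] yaw -2.863 F [-0.52  0.77  2.57] open 0.0138 tooldelta [0.0003 0.0001 0.0025] turn -0.0 q6 -2.15
```

```bash
python3 -m jog '[[[-1,0,0,0.001,0],[-1,0,0,0.0021,0],[-1,0,0,0.0021,0],[-1,0,0,0.0021,0],[-1,0,0,0.0021,0]]]'|grep -E "pos|force"
python3 go.py .5293 -.0836 .1779 3.42
```

```text
tool_pos: [0.5296, -0.0836, 0.1773]
contact_force: [0.2, 0.4, 1.8]
grip_force: 25.0
t 12.22 pos [ 0.5296 -0.0836  0.1773] yaw -2.863 F [0.16 0.44 1.79] open 0.0142 tooldelta [ 0.0003  0.0001 -0.0006] turn -0.0 q6 -2.15
```

```bash
python3 -m jog '[[[-0.3,0,0,0,0],[-0.3,0,0,0,0],[-0.3,0,0,0,0],[-0.3,0,0,0,0],[-0.3,0,0,0,0]]]'|grep -E "pos|open"
python3 -m jog '[[[-0.3,0,0,-0.02,0],[-0.3,0,0,-0.05,0],[-0.3,0,0,-0.08,0],[-0.3,0,0,-0.11,0],[-0.3,0,0,-0.115,0]]]'|grep -E "pos|open"
python3 -m jog '[[[-0.3,-0.035,0.004,0,0],[-0.3,-0.07,0.008,0,0],[-0.3,-0.09,0.01,0.003,0],[-0.3,-0.09,0.01,0.003,0],[-0.3,-0.09,0.01,0.003,0]]]'|grep -E "pos|open"
python3 -m jog '[[[-0.3,0,0,0,0],[-0.3,0,0,0,0],[-0.3,0,0,0,0],[-0.3,0,0,0,0]]]'|grep -E "pos"
python3 snap.py vc
python3 -m jog '[[[-0.3,-0.03,0,0,0],[-0.3,-0.06,0,0,0],[-0.3,-0.08,0,0,0],[-0.3,-0.08,0,0,0],[-0.3,-0.08,0,0,0]]]'|grep -E "pos|open"
python3 -m jog '[[[-0.3,0,0,0,0],[-0.3,0,0,0,0],[-0.3,0,0,0,0],[-0.3,0,0,0,0]]]'|grep -E "pos"
python3 snap.py vd
python3 - <<'E'
from h import *
a=cv2.imread("pics/vc.png")[165:215,280:410];b=cv2.imread("pics/vd.png")[60:110,280:410]
cv2.imwrite("pics/cdz.png",cv2.resize(np.vstack([a,b]),None,fx=6,fy=6,interpolation=0))
for n,c,r in(("vc",(288,294),191),("vc",(304,309),191),("vd",(290,300),85),("vc",(324,332),191),("vd",(329,334),85)):
    im=cv2.imread(f"pics/{n}.png").astype(float);p=im[r-9:r+10,c[0]:c[1]].mean((1,2));print(n,c,r-9,p.round(0).astype(int).tolist())
E
```

```text
tool_pos: [0.5293, -0.0836, 0.1773]
opening: 0.0322
tool_pos: [0.5311, -0.0841, 0.2978]
opening: 0.0324
tool_pos: [0.6132, -0.0489, 0.2878]
opening: 0.032
tool_pos: [0.6127, -0.0497, 0.29]
tool_pos: [0.6903, -0.0272, 0.2884]
opening: 0.0319
tool_pos: [0.6897, -0.0276, 0.2902]
vc (288, 294) 182 [125, 125, 126, 125, 124, 121, 118, 127, 137, 150, 162, 149, 135, 124, 115, 119, 120, 120, 119]
vc (304, 309) 182 [112, 112, 112, 112, 113, 112, 114, 126, 135, 145, 154, 144, 134, 122, 110, 112, 114, 115, 115]
vd (290, 300) 76 [120, 119, 118, 118, 123, 149, 185, 207, 224, 232, 228, 205, 181, 158, 129, 112, 116, 119, 119]
vc (324, 332) 182 [101, 102, 102, 105, 110, 111, 110, 108, 113, 124, 133, 141, 147, 141, 131, 120, 104, 94, 93]
vd (329, 334) 76 [113, 113, 112, 113, 113, 112, 118, 146, 180, 197, 219, 230, 224, 204, 182, 158, 126, 106, 111]
```

View pics/cdz.png

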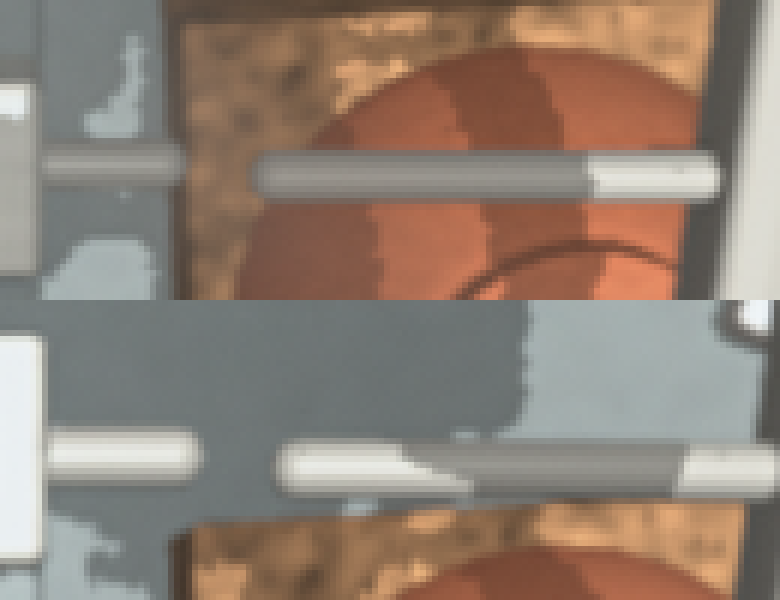

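The lever-to-cursor row offset is now the same in both views: 1.97 and 2.03 px, which is the known 1.4 mm x-offset. They're level to about 0.1 mm, and the arm is clear. Handing in.

```bash
python3 -c "
from cell import robot
print(robot.hand_in())"
```

```text
the job is handed in; nothing more can be done
None
```

The job is handed in: I pushed the paddle until it read a steady 11 N or so and left the lever clamped there, then set the cursor's pointer level with the lever's, to about 0.1 mm by the wrist camera, with the arm clear and nothing else touched.

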